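# Find the loose terminal bolt and hold its cover open

## Task

With the fingertips, press down on each of the three terminal bolts on the inverter unit in turn, from the left-hand one to the right-hand one as seen from the robot, to find the loose one, which sinks. Then take the tab of that bolt's cover, lift the cover to at least 45 degrees and finish while still holding it open; leave the other two covers shut and do not disturb the things lying around the unit.

Things in the scene. Friction and masses are not known exactly. Their poses are not given: they have to be found in the camera images.
- unit: opened inverter unit, fixed: aluminium base 230 x 300 x 12 mm (its x, y, z); circuit board on the robot's side (parts to 64 mm up); on the far side a black terminal block, top 42 mm up, with three bolts in a row along the unit's y, 85 mm apart, each with its hinged cover. Origin: centre of the underside; z up, x from the board to the covers' tabs, roughly away from the robot; yaw varies
- bolt_left (a joint): how far the left-hand (towards +y) bolt has sunk, m; 0 at the start for all. A tight bolt does not give (under 2 mm even pushed hard); the loose one slides down 6 mm under about 2 N, stops there and stays down
- head_left (a point): centre of the flat top of the left-hand (towards +y) bolt's brass hexagon head, 20 mm across; it sticks up through a 24 mm hole in its cover, top 19 mm above the cover's upper face and 66 mm above the unit's underside at the start; moves down with the bolt. All three bolts look alike
- cover_left (a joint): opening of the left-hand (towards +y) bolt's cover, rad: 0 shut, up to 1.4. The hinge lies along the unit's y at the cover's robot-side edge, so the tab edge swings up and back towards the robot. Sprung shut (about 1 to 2 N at the tab); falls shut when let go
- tab_left (a point): grip point on the tab of the left-hand (towards +y) cover, a grey plate 76 x 62 x 4 mm on the block. At its far edge stands the tab, 14 mm (x) by 12 mm (y), 36 mm high above the plate. The point is on its axis, 25 mm above the plate, 11 mm below its top; from the hinge axis 71 mm out (unit's x) and 29 mm up; 36 mm out from the bolt. Pinch across the unit's y. Turns with the cover
- hinge_left (a point): point on the hinge axis of the left-hand (towards +y) cover, mid-width, 43 mm above the unit's underside; axes as the unit's
- bolt_mid (a joint): how far the middle bolt has sunk, m; 0 at the start for all. A tight bolt does not give (under 2 mm even pushed hard); the loose one slides down 6 mm under about 2 N, stops there and stays down
- head_mid (a point): centre of the flat top of the middle bolt's brass hexagon head, 20 mm across; it sticks up through a 24 mm hole in its cover, top 19 mm above the cover's upper face and 66 mm above the unit's underside at the start; moves down with the bolt. All three bolts look alike
- cover_mid (a joint): opening of the middle bolt's cover, rad: 0 shut, up to 1.4. The hinge lies along the unit's y at the cover's robot-side edge, so the tab edge swings up and back towards the robot. Sprung shut (about 1 to 2 N at the tab); falls shut when let go
- tab_mid (a point): grip point on the tab of the middle cover, a grey plate 76 x 62 x 4 mm on the block. At its far edge stands the tab, 14 mm (x) by 12 mm (y), 36 mm high above the plate. The point is on its axis, 25 mm above the plate, 11 mm below its top; from the hinge axis 71 mm out (unit's x) and 29 mm up; 36 mm out from the bolt. Pinch across the unit's y. Turns with the cover
- hinge_mid (a point): point on the hinge axis of the middle cover, mid-width, 43 mm above the unit's underside; axes as the unit's
- bolt_right (a joint): how far the right-hand (towards -y) bolt has sunk, m; 0 at the start for all. A tight bolt does not give (under 2 mm even pushed hard); the loose one slides down 6 mm under about 2 N, stops there and stays down
- head_right (a point): centre of the flat top of the right-hand (towards -y) bolt's brass hexagon head, 20 mm across; it sticks up through a 24 mm hole in its cover, top 19 mm above the cover's upper face and 66 mm above the unit's underside at the start; moves down with the bolt. All three bolts look alike
- cover_right (a joint): opening of the right-hand (towards -y) bolt's cover, rad: 0 shut, up to 1.4. The hinge lies along the unit's y at the cover's robot-side edge, so the tab edge swings up and back towards the robot. Sprung shut (about 1 to 2 N at the tab); falls shut when let go
- tab_right (a point): grip point on the tab of the right-hand (towards -y) cover, a grey plate 76 x 62 x 4 mm on the block. At its far edge stands the tab, 14 mm (x) by 12 mm (y), 36 mm high above the plate. The point is on its axis, 25 mm above the plate, 11 mm below its top; from the hinge axis 71 mm out (unit's x) and 29 mm up; 36 mm out from the bolt. Pinch across the unit's y. Turns with the cover
- hinge_right (a point): point on the hinge axis of the right-hand (towards -y) cover, mid-width, 43 mm above the unit's underside; axes as the unit's
- bin_mid (a point): bystander: centre (half-way up) of a loose blue open parts bin, 110 x 130 x 65 mm
- capacitor_mid (a point): bystander: centre of a loose black can capacitor standing upright, diameter 35 mm, height 50 mm
- spool_mid (a point): bystander: centre of a loose white solder-reel spool standing on its flange, diameter 60 mm, height 40 mm
- driver_grip (a point): bystander: middle of the handle of a screwdriver lying on the mat beyond the unit

How it is judged:
By the outcome, as a careful person would: the job done as asked, in the order asked, and still so for the second after the job is handed in, while the arm keeps its last pose, push and grip.
It also fails if it takes over 53 s, if anything falls off the work surface, if the arm or the gripper's body presses on something with over 40 N, if the wrist force passes 120 N, or if a joint passes its speed limit or range.

## Robot

A 6-joint arm with a two-finger parallel gripper is mounted at the origin on the work surface. World frame = base frame: x ahead of the robot, y to its left, z up, the work surface at z = 0. Lengths are in mm, angles in degrees, forces in N, time in s.
With the tool pointing down it reaches from about 300 to 850 mm from the base axis. Payload 4.2 kg.
Tool frame: the origin (TCP) lies on the centre line of the jaws, within the pads' length; the fingertips stand 11 mm ahead of it and the grasp point (between the pads) lies 8 mm behind it; z points along the fingers, y is the line along which they close (so a half turn about z gives the same grasp; the last joint's range is limited). The gripper opens to 91 mm and grips with 3 to 60 N. Pads are 32 mm wide; open, the fingers measure 118 mm over their backs; the gripper's body (76 mm by 178 mm) begins 60 mm behind the grasp point.
Start: joints at [74.141, 18.312, 89.639, -0, 72.044, -1.146], TCP at [146.044, 556.159, 224.976] pointing down, gripper open.
Joint ranges: [-177.97, 177.97], [-48.28, 115.42], [12.27, 149.76], [-77.06, 257.06], [2.81, 150.46], [-146.56, 146.56]. Speed limits (degrees/s): [147.25, 147.25, 180, 180, 180, 180].

## Interface

Orientations are given as [roll, pitch, yaw] about the fixed x, y, z axes, in that order (R = Rz(yaw) Ry(pitch) Rx(roll)).
In Python, from workcell import env, grab_frame, camera_model, models gives the robot as it stands.
- The arm moves only by the shell command python3 -m crank 'ROWS' [FORCE]. ROWS is text: rows parted by semicolons, each of 7 numbers parted by spaces: the closure, from -1 (fully open) to 1 (shut), so that 0 is half open, then the shift along the tool's x, y, z in mm, then the turn, a rotation vector about the tool's x, y, z in degrees. A call has 1 to 10 rows; each row shifts and turns the commanded pose from where the row before left it, along the tool's axes as they then stand; what a row does not reach is not made up. A row lasts 1/8 s, in which the tool goes at most 62.5 mm and 10.7 degrees, less where a joint would pass 70% of its speed; a pose out of reach is approached as far as the arm can. A call is refused whole if a number of a shift passes 62.5 or a number of a turn 10.7, either way. A call with a gripper value outside its range is refused whole. The fingers move at their own pace and stop on an object; FORCE is the grip in N (left out, the last holds). Time passes only in rows, so rows that do not move let the fingers close. It gives the time, the measured TCP pose, the force, the opening and the grip force at its end, in the units of the state.
- env.state(): the state, without advancing time (a new reading comes with each control period).
- grab_frame(name): name is "scene" or "top"; returns the picture (384x512x3 uint8, blue, green, red); there is no depth.
- camera_model(name): a dict with "K" (3x3 intrinsics, pixels), "R" (3x3) and "t" (3): a world point X has camera coordinates R X + t. Camera axes: x right, y down, z forward; pixel columns grow to the right and rows downward; lengths in mm; the calibration is good to about 2 mm. A picture is of the moment at which its call begins. camera_model takes no time and is no camera call.
- env.job_done(): hands the job in; it is judged then, once.
Trained networks look in the newest picture that a camera, given by its name, has taken for a name from the list of things; names that differ only in an ending like _2 or _b are one class to them, and where a whole thing is asked for, a point or a joint stands for the part that bears it (a point fixed in the world has none). Each returns a list of dicts, best first, with "p" (0 to 1); they miss things now and then, are a little off and sometimes report something else, mostly with a low value. They report only what shows in the picture. A call takes as long as a camera call.
- models.search_frame(name, camera): "point" ([x, y, z] in mm, in world coordinates, good to about 4 mm: the middle of the surface that is visible of it).
The state is a dict: "time_s": time; "qpos": joint angles; "qvel": joint speeds; "effort": joint torques, N m; "ee_pos": TCP position; "ee_rot": TCP orientation; "force": force on the tool from outside, world axes, zero at the start; "torque": the same for the moment, N m; "gripper_width": finger opening in mm; "gripper_force": force on a finger pad.
Only numpy, scipy, OpenCV 4.12 (cv2) and the standard library are available. Lean on these libraries where they do the work, as an engineer would, in place of code of your own. Each camera call takes 0.05 s, during which the arm holds its last target. There are 200 camera calls.

## Working session

There is one attempt and no reset: what is moved stays moved. The work goes in short steps, Python scripts to look and compute and a shell command to move; the robot and the scene stay as the last step left them, time stands still between calls to the robot, and variables do not carry over. Pictures are saved under pics/ and viewed, at most 10 in all, crops included, and the job is handed in when it is done.

```bash
ls; mkdir -p pics; python3 - <<'E'
from workcell import env, grab_frame, camera_model, models
import cv2,numpy as np
s=env.state();print(s)
ims=[]
for c in("scene","top"):
    im=grab_frame(c);cv2.imwrite(f"pics/{c}0.png",im)
    m=camera_model(c);print(c,np.round(m["K"],1).tolist(),np.round(-m["R"].T@m["t"]),np.round(m["R"],2).tolist())
    for n in["head_left","tab_left","unit","bin_mid","capacitor_mid","spool_mid","driver_grip"]:
        print(n,[(np.round(d["point"]).tolist(),round(d["p"],2)) for d in models.search_frame(n,c)[:4]])
E
```

```text
pics
{'time_s': 0.0, 'qpos': array([ 7.41410545e+01,  1.83516941e+01,  8.97098074e+01,  5.70386826e-04,
        7.20451481e+01, -1.14489128e+00]), 'qvel': array([ 0.03083076, -0.05280959,  0.03622256, -0.01206577,  0.03235568,
        0.047372  ]), 'effort': array([-2.02390809e-03, -4.12467670e+01, -2.31972134e+01,  7.25764618e-02,
        4.55675845e-02, -1.34199249e-04]), 'ee_pos': array([145.89077556, 555.64404707, 224.09671307]), 'ee_rot': array([-1.79893383e+02, -2.67311367e-03,  1.65285767e+02]), 'force': array([-0.2454562 ,  1.09917322,  0.69993265]), 'torque': array([-0.02661896,  0.0162272 ,  0.04557988]), 'gripper_force': 0.0, 'gripper_width': 91.3454937610622}
scene [[353.4, 0.0, 258.4], [0.0, 353.4, 190.2], [0.0, 0.0, 1.0]] [1234. -179.  590.] [[0.29, 0.96, 0.02], [0.55, -0.15, -0.83], [-0.79, 0.25, -0.56]]
head_left [([540.0, -30.0, 47.0], 0.43)]
tab_left [([547.0, 55.0, 52.0], 0.97), ([538.0, -109.0, 44.0], 0.33)]
unit [([547.0, -34.0, 42.0], 0.76), ([538.0, -34.0, 48.0], 0.65)]
bin_mid [([465.0, 253.0, 36.0], 0.84)]
capacitor_mid [([445.0, -224.0, 37.0], 0.74)]
spool_mid [([585.0, -267.0, 43.0], 0.74)]
driver_grip [([649.0, -122.0, 17.0], 0.65), ([520.0, -28.0, 67.0], 0.57), ([544.0, -36.0, 47.0], 0.17)]
top [[399.1, 0.0, 257.4], [0.0, 399.1, 194.7], [0.0, 0.0, 1.0]] [ 510.   17. 1122.] [[-0.02, -1.0, -0.02], [-1.0, 0.02, -0.06], [0.06, 0.02, -1.0]]
head_left [([514.0, 57.0, 69.0], 0.42)]
tab_left [([526.0, 57.0, 51.0], 0.93)]
unit [([483.0, -24.0, 43.0], 0.96), ([438.0, -223.0, 56.0], 0.63)]
bin_mid [([449.0, 260.0, 7.0], 0.69), ([484.0, -22.0, 43.0], 0.6)]
capacitor_mid [([437.0, -223.0, 55.0], 0.62), ([516.0, -110.0, 64.0], 0.45)]
spool_mid [([577.0, -265.0, 44.0], 0.61)]
driver_grip [([645.0, -116.0, 29.0], 0.89)]
```

```bash
python3 - <<'E'
import cv2
a=cv2.imread("pics/scene0.png");b=cv2.imread("pics/top0.png")
cv2.imwrite("pics/a.png",cv2.resize(a[140:320,150:390],None,fx=3.3,fy=3.3,interpolation=cv2.INTER_CUBIC))
cv2.imwrite("pics/b.png",cv2.resize(b[120:280,180:380],None,fx=3.7,fy=3.7,interpolation=cv2.INTER_CUBIC))
E
```

```text
(no output)
```

View pics/a.png

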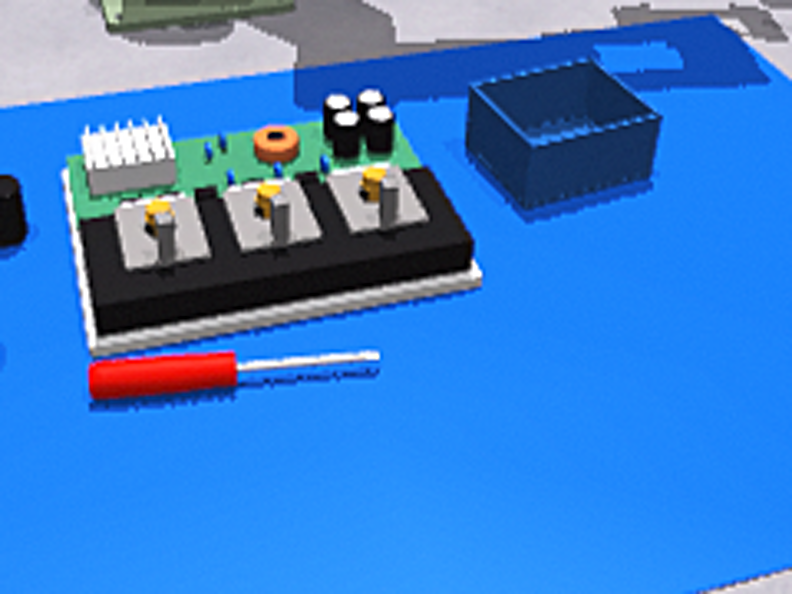

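View pics/b.png

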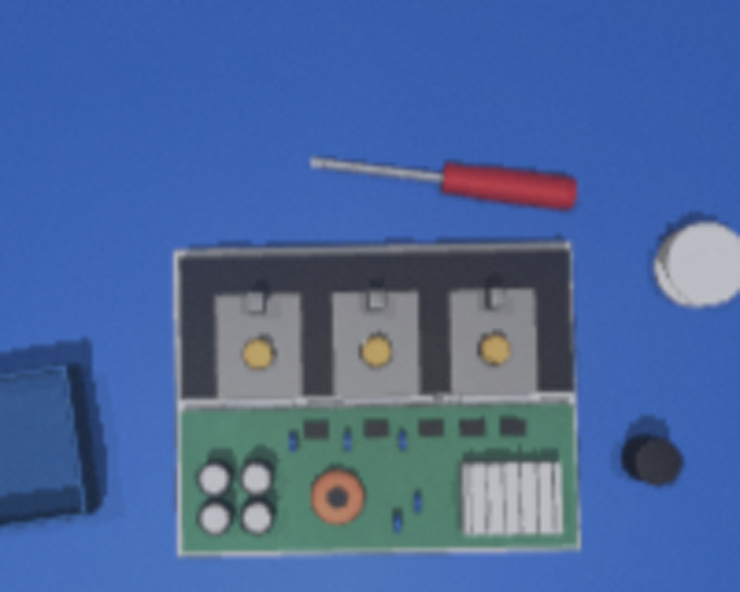

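View pics/top0.png

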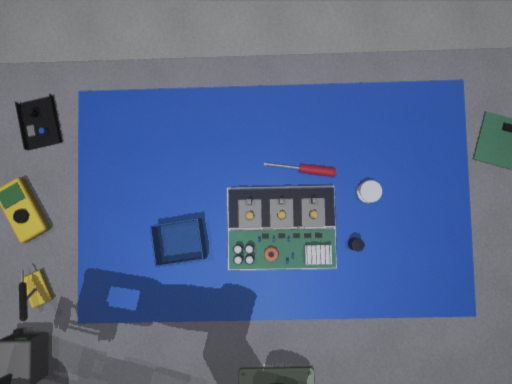

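The pictures show the unit nearly square to the robot, with heads in the top crop at (258,353), (376,351), (495,349). The tab tops are about 52 px above them, at (256,301), (376,299), (495,297). The screwdriver lies beyond the unit, and the bin, capacitor and spool are well to the sides. Next I triangulate.

```bash
cat > h.py <<'E'
import numpy as np,cv2
from workcell import camera_model
C={c:camera_model(c) for c in("scene","top")}
def ray(c,p):
    m=C[c];d=m["R"].T@np.linalg.inv(m["K"])@[p[0],p[1],1];return -m["R"].T@m["t"],d/np.linalg.norm(d)
def tri(ps,pt):
    A=0;b=0;r=[ray("scene",ps),ray("top",pt)]
    for o,d in r:
        P=np.eye(3)-np.outer(d,d);A=A+P;b=b+P@o
    X=np.linalg.solve(A,b);return X,[np.linalg.norm((np.eye(3)-np.outer(d,d))@(X-o)) for o,d in r]
def atz(c,p,z):
    o,d=ray(c,p);return o+d*(z-o[2])/d[2]
def proj(c,X):
    m=C[c];q=m["K"]@(m["R"]@X+m["t"]);return q[:2]/q[2]
E
python3 - <<'E'
from h import *
a=cv2.imread("pics/scene0.png");b=cv2.imread("pics/top0.png")
def brass(im,x0,y0,x1,y1):
    h=cv2.cvtColor(im,cv2.COLOR_BGR2HSV);m=cv2.inRange(h,(15,90,110),(32,255,255));z=np.zeros_like(m);z[y0:y1,x0:x1]=m[y0:y1,x0:x1]
    n,_,st,c=cv2.connectedComponentsWithStats(z);return [(c[i],st[i]) for i in range(1,n) if st[i][4]>4]
T=sorted([c for c,_ in brass(b,235,205,330,225)],key=lambda c:c[0])
for c in T: print("top",c,atz("top",c,66).round(1))
for c,s in brass(a,190,185,275,210): print("scene",c,s)
# tab tops: scene crop(3.3,150,140), top crop (3.7,180,120)
for s,t in zip([(390,177),(281,195),(166,213)],[(256,301),(376,299),(495,297)]):
    X,e=tri((s[0]/3.3+150,s[1]/3.3+140),(t[0]/3.7+180,t[1]/3.7+120));print("tabtop",X.round(1),np.round(e,1))
# base corners at z=12 (crop b)
for t in[(176,251),(570,243),(579,549),(180,553)]:print(atz("top",(t[0]/3.7+180,t[1]/3.7+120),12).round(1))
E
```

```text
top [249.2   215.075] [519.1  61.4  66. ]
top [281.175 214.6  ] [518.6 -23.1  66. ]
top [313.24390244 214.        ] [ 518.3 -107.5   66. ]
scene [262.60869565 194.63043478] [259 190   8  11  46]
scene [230.48717949 199.15384615] [227 195   8  11  39]
scene [197.         203.09090909] [194 200   9   8  33]
tabtop [555.   61.4  87.8] [1.6 1.6]
tabtop [554.5 -22.8  86.9] [1.6 1.6]
tabtop [ 553.8 -106.7   86.5] [0.9 0.9]
[596.9 122.7  12. ]
[ 596.1 -173.9   12. ]
[ 368.2 -173.2   12. ]
[370.8 123.5  12. ]
```

```bash
python3 -m crank '1 0 0 0 0 0 -7.4;1 0 0 0 0 0 -7.3;1 -30 -40 0 0 0 0;1 -30 -40 0 0 0 0;1 -30 -40 0 0 0 0;1 -30 -40 0 0 0 0;1 -30 -40 0 0 0 0;1 -30 -40 0 0 0 0;1 -30 -40 0 0 0 0;1 -30 -40 0 0 0 0' 30; python3 -m crank '1 -30 -40 0 0 0 0;1 -30 -40 0 0 0 0;1 -30 -40 0 0 0 0;1 -30 -40 0 0 0 0;1 -13 -15 0 0 0 0;1 0 0 0 0 0 0;1 0 0 0 0 0 0'
```

```text
time_s: 2.05
ee_pos: [386.9, 234.8, 225.2]
ee_rot: [180.0, 0.0, 180.0]
force: [0.2, 1.0, -0.1]
gripper_width: 0.4
gripper_force: 0.0
time_s: 2.92
ee_pos: [518.0, 62.2, 224.9]
ee_rot: [180.0, -0.1, -180.0]
force: [0.2, -0.2, 0.1]
gripper_width: 0.4
gripper_force: 0.0
```

```bash
python3 -m crank '1 -1 -1 45 0 0 0;1 0 0 45 0 0 0;1 0 0 40 0 0 0;1 0 0 0 0 0 0;1 0 0 0 0 0 0'; python3 - <<'E'
from h import *
from workcell import grab_frame
a=grab_frame("scene");b=grab_frame("top")
A=cv2.resize(a[140:250,170:300],(780,660))[:600];cv2.imwrite("pics/c.png",A)
E
```

```text
time_s: 3.55
ee_pos: [520.7, 61.0, 96.5]
ee_rot: [180.0, 0.1, -179.9]
force: [0.5, 0.4, 0.2]
gripper_width: 0.5
gripper_force: 0.0
```

View pics/c.png

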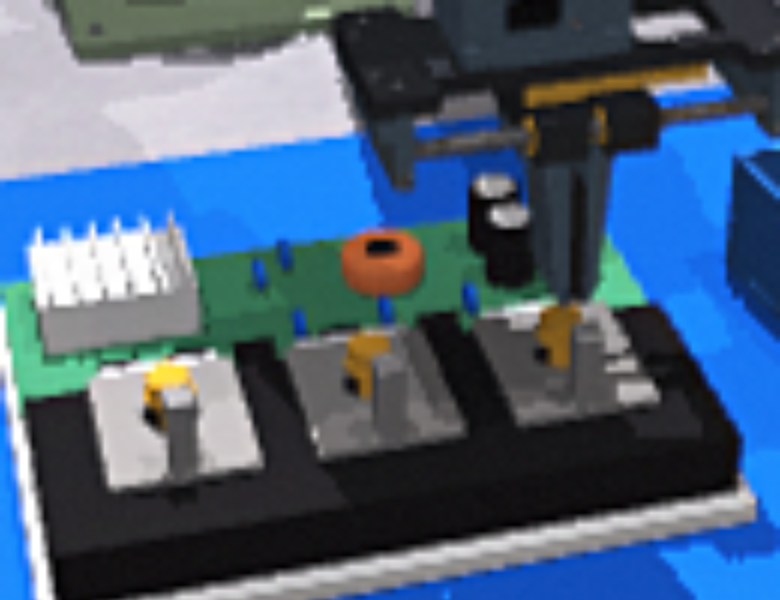

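The closed fingertips, at about (570,300), stand just above and in line with the left head at (562,330). I descend gently.

```bash
python3 -m crank '1 1 0 7 0 0 0;1 0 0 6 0 0 0;1 0 0 0 0 0 0;1 0 0 0 0 0 0';for i in 1 2 3; do python3 -m crank '1 0 0 1.5 0 0 0;1 0 0 1.5 0 0 0;1 0 0 0 0 0 0' | egrep 'ee_pos|force: \['; done
```

```text
time_s: 4.15
ee_pos: [519.0, 60.0, 81.9]
ee_rot: [180.0, -0.0, 180.0]
force: [0.2, -1.1, 0.6]
gripper_width: 0.7
gripper_force: 0.0
ee_pos: [519.1, 60.1, 79.2]
force: [-0.6, 0.4, 3.0]
ee_pos: [519.2, 60.1, 78.9]
force: [-5.4, 0.1, 21.2]
ee_pos: [519.4, 60.1, 78.6]
force: [-11.6, -1.3, 40.1]
```

Left bolt: rigid under 40 N, so it is tight. On to the middle.

```bash
python3 -m crank '1 0 0 -20 0 0 0;1 0 0 -20 0 0 0;1 0 -42 0 0 0 0;1 0 -42 0 0 0 0;1 0 0 0 0 0 0;1 0 0 15 0 0 0;1 0 0 14 0 0 0;1 0 0 0 0 0 0;1 0 0 0 0 0 0';for i in 1 2 3; do python3 -m crank '1 0 0 1.5 0 0 0;1 0 0 1.5 0 0 0;1 0 0 0 0 0 0' | egrep 'ee_pos|force: \['; done
```

```text
time_s: 6.4
ee_pos: [519.0, -23.4, 83.7]
ee_rot: [180.0, -0.0, -180.0]
force: [0.6, 1.5, 1.2]
gripper_width: 0.5
gripper_force: 0.0
ee_pos: [518.9, -23.9, 81.0]
force: [-1.0, 1.1, 0.8]
ee_pos: [518.9, -23.9, 77.8]
force: [-0.5, 0.1, -0.5]
ee_pos: [518.8, -23.9, 74.8]
force: [-0.3, 0.2, -0.0]
```

```bash
for i in 1 2 ; do python3 -m crank '1 0 0 1 0 0 0;1 0 0 1 0 0 0;1 0 0 0 0 0 0' | egrep 'ee_pos|force: \['; done
```

```text
ee_pos: [518.9, -23.9, 73.6]
force: [-1.0, 0.6, 6.0]
ee_pos: [519.0, -23.9, 73.4]
force: [-6.2, 0.6, 18.7]
```

The middle bolt sank about 6 mm and stopped, so it is the loose one. I press the right-hand one too, as asked.

```bash
python3 -m crank '1 0 0 -22 0 0 0;1 0 0 -22 0 0 0;1 0 -42 0 0 0 0;1 0 -42 0 0 0 0;1 0 0 0 0 0 0;1 0 0 15 0 0 0;1 0 0 17 0 0 0;1 0 0 0 0 0 0;1 0 0 0 0 0 0';for i in 1 2; do python3 -m crank '1 0 0 1.5 0 0 0;1 0 0 1.5 0 0 0;1 0 0 0 0 0 0' | egrep 'ee_pos|force: \['; done
```

```text
time_s: 9.4
ee_pos: [519.0, -107.2, 82.8]
ee_rot: [180.0, -0.0, -180.0]
force: [1.0, -0.2, -0.3]
gripper_width: 0.5
gripper_force: 0.0
ee_pos: [518.9, -107.9, 80.0]
force: [-0.0, 0.4, -0.3]
ee_pos: [519.2, -108.0, 79.0]
force: [-4.4, 0.3, 13.9]
```

```bash
python3 -m crank '1 0 0 1.5 0 0 0;1 0 0 1 0 0 0;1 0 0 0 0 0 0' | egrep 'ee_pos|force: \[';python3 -m crank '1 0 0 -20 0 0 0;1 0 0 -30 0 0 0;1 0 0 -10 0 0 0;0 -18 42 0 0 0 0;0 -18 42 0 0 0 0;0 0 0 0 0 0 0;0 0 0 0 0 0 0;0 0 0 0 0 0 0'
python3 - <<'E'
from h import *
from workcell import grab_frame
a=grab_frame("scene");b=grab_frame("top")
A=cv2.resize(a[140:240,170:300],(780,600));cv2.imwrite("pics/d.png",A)
E
```

```text
ee_pos: [519.3, -108.0, 78.8]
force: [-8.0, 2.3, 28.7]
time_s: 11.52
ee_pos: [554.3, -24.8, 134.1]
ee_rot: [-180.0, -0.1, 179.9]
force: [-0.6, 0.0, 0.3]
gripper_width: 44.9
gripper_force: 0.0
```

View pics/d.png

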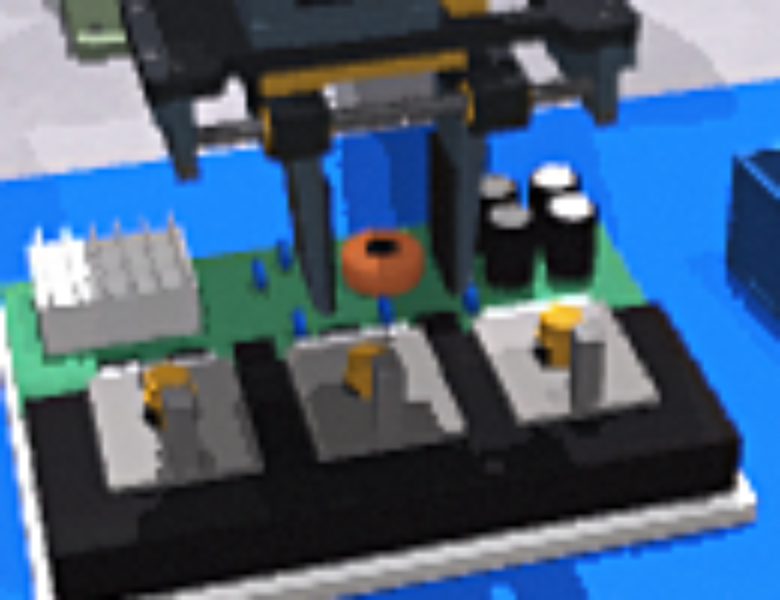

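The middle head at (365,370) now sits visibly lower than its neighbours. The open fingers straddle the middle tab at (388,380), so I go down and pinch.

```bash
python3 -m crank '0 0 1.5 22 0 0 0;0 0 0 22 0 0 0;0 0 0 16 0 0 0;0 0 0 6.5 0 0 0;0 0 0 0 0 0 0;0 0 0 0 0 0 0' 30;  python3 -m crank '1 0 0 0 0 0 0;1 0 0 0 0 0 0;1 0 0 0 0 0 0;1 0 0 0 0 0 0;1 0 0 0 0 0 0;1 0 0 0 0 0 0'
```

```text
time_s: 12.38
ee_pos: [555.5, -22.5, 68.6]
ee_rot: [-180.0, 0.1, 180.0]
force: [0.5, -0.3, -0.1]
gripper_width: 45.5
gripper_force: 0.0
time_s: 13.12
ee_pos: [555.0, -24.1, 68.0]
ee_rot: [-179.8, 0.0, -180.0]
force: [0.6, -5.4, 0.4]
gripper_width: 11.6
gripper_force: 30.0
```

```bash
python3 -m crank '1 0 -0.8 0 0 0 0;1 2.3 0 -6.1 0 -5 0;1 2.3 0 -6.1 0 -5 0;1 2.3 0 -6.1 0 -5 0;1 2.3 0 -6.1 0 -5 0;1 0 0 0 0 0 0;1 0 0 0 0 0 0'; python3 -c "
from workcell import env;print(env.state()['qpos'].round(1))"
```

```text
time_s: 14.0
ee_pos: [542.7, -24.0, 91.0]
ee_rot: [-179.9, 20.0, -180.0]
force: [0.8, -6.1, -2.2]
gripper_width: 11.6
gripper_force: 30.0
[ -4.7  15.4 120.    3.7  24.6 -97.7]
```

j5 would reach its limit if the tool followed the full swing. So I keep the tool's tilt to 30° and let the tab pivot between the pads for the rest.

```bash
python3 - <<'E'
import numpy as np
def P(th,t):
    th,t=np.radians([th,t]);return np.array([71*np.cos(th)-31*np.sin(th)+8*np.sin(t),71*np.sin(th)+31*np.cos(th)-8*np.cos(t)])
for i in range(10):
    a,b=(20+3.5*i,20+i),(23.5+3.5*i,21+i);d=P(*b)-P(*a);t=np.radians(a[1])
    # tool x=(-cos t,-sin t)?, tool z=(sin t,-cos t)
    print(b,np.round([d@[-np.cos(t),-np.sin(t)],d@[np.sin(t),-np.cos(t)]],1))
E
```

```text
(23.5, 21) [ 1.9 -4.3]
(27.0, 22) [ 2.1 -4.2]
(30.5, 23) [ 2.3 -4.1]
(34.0, 24) [ 2.4 -4. ]
(37.5, 25) [ 2.6 -3.9]
(41.0, 26) [ 2.8 -3.7]
(44.5, 27) [ 2.9 -3.6]
(48.0, 28) [ 3.1 -3.5]
(51.5, 29) [ 3.2 -3.3]
(55.0, 30) [ 3.4 -3.2]
```

```bash
python3 -m crank '1 1.9 0 -4.3 0 -1 0;1 2.1 0 -4.2 0 -1 0;1 2.3 0 -4.1 0 -1 0;1 2.4 0 -4 0 -1 0;1 2.6 0 -3.9 0 -1 0;1 0 0 0 0 0 0;1 0 0 0 0 0 0' 20; python3 -m crank '1 2.8 0 -3.7 0 -1 0;1 2.9 0 -3.6 0 -1 0;1 3.1 0 -3.5 0 -1 0;1 3.2 0 -3.3 0 -1 0;1 3.4 0 -3.2 0 -1 0;1 0 0 0 0 0 0;1 0 0 0 0 0 0';python3 - <<'E'
from workcell import env
from h import *
from workcell import grab_frame
print(env.state()['qpos'].round(1))
a=grab_frame("scene")
A=cv2.resize(a[140:240,170:300],(780,600),interpolation=cv2.INTER_CUBIC);cv2.imwrite("pics/e.png",A)
E
```

```text
time_s: 14.88
ee_pos: [525.4, -24.0, 106.1]
ee_rot: [-180.0, 25.1, 180.0]
force: [0.9, -6.4, -0.7]
gripper_width: 12.0
gripper_force: 20.0
time_s: 15.75
ee_pos: [504.7, -23.9, 115.3]
ee_rot: [-180.0, 30.3, 179.9]
force: [2.2, -5.7, 0.2]
gripper_width: 11.8
gripper_force: 20.0
[  -5.9    8.3  130.4   14.6   11.5 -109.3]
```

View pics/e.png

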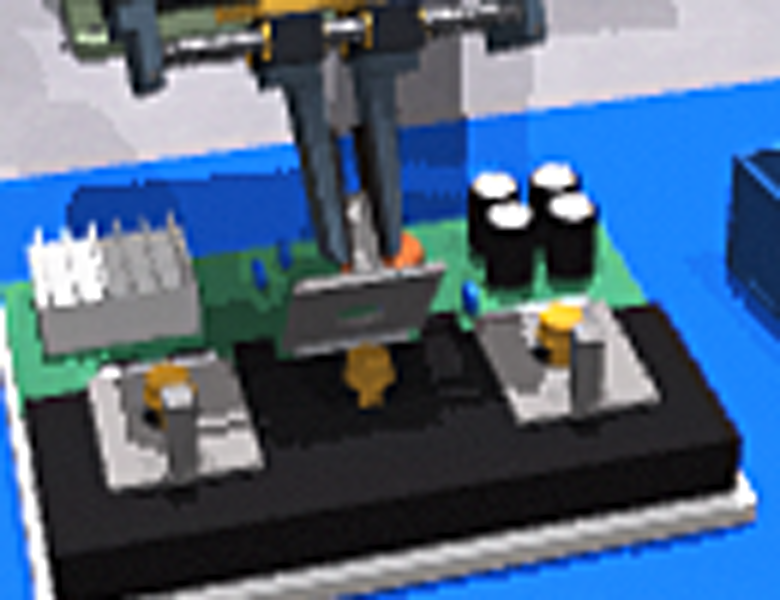

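The middle cover is open and pinched, its underside facing the camera with top edge (303,285)–(443,265). The other two covers are flat. I check the angle against the picture.

```bash
python3 - <<'E'
from h import *
for th in(0,40,45,50,55,60):
    t=np.radians(th);print(th,[((proj("scene",np.array([484+76*np.cos(t),y,45+76*np.sin(t)]))-[170,140])*6).round() .tolist() for y in(-54,8)], ((proj("scene",np.array([484,-54,45]))-[170,140])*6).round())
E
python3 -m crank '1 0 0 0 0 0 0;1 0 0 0 0 0 0;1 0 0 0 0 0 0;1 0 0 0 0 0 0'
```

```text
0 [[318.0, 457.0], [464.0, 432.0]] [281. 352.]
40 [[304.0, 335.0], [452.0, 312.0]] [281. 352.]
45 [[301.0, 319.0], [450.0, 297.0]] [281. 352.]
50 [[298.0, 303.0], [446.0, 281.0]] [281. 352.]
55 [[295.0, 288.0], [443.0, 266.0]] [281. 352.]
60 [[292.0, 273.0], [440.0, 252.0]] [281. 352.]
time_s: 16.3
ee_pos: [504.8, -23.9, 115.3]
ee_rot: [-180.0, 30.3, 179.9]
force: [2.3, -5.1, 0.6]
gripper_width: 11.9
gripper_force: 20.0
```

The edge matches about 55°, and the hold is steady.

```bash
python3 -c "
from workcell import env;print(env.job_done())"
```

```text
the job is handed in; nothing more can be done
None
```

The middle bolt is the loose one: it sank about 6 mm, while the left and right held firm when pressed in order; its cover is held open at about 55°, the other two covers are shut, and the job is handed in at about 16 s.

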